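Start a push-button data logger on the base plate

ROBOT

A 6-joint arm with a two-finger parallel gripper is mounted at the origin on a cart in front of the work surface, level with it; the furniture and walls round the work are solid. World frame = base frame: x ahead of the robot, y to its left, z up, the work surface at z = 0. Lengths are in mm, angles in rad, forces in N, time in s.
With the tool pointing down it reaches from about 275 to 1000 mm from the base axis. Payload 8.4 kg.
Tool frame: the origin (TCP) lies on the centre line of the jaws, within the pads' length; the fingertips stand 25 mm ahead of it and the grasp point (between the pads) lies 6 mm ahead of it; z points along the fingers, x is the direction in which the jaws open and shut, and the axes are right-handed (so a half turn about z gives the same grasp; the last joint's range is limited). The gripper opens to 85 mm and grips with 20 to 120 N. Pads are 22 mm wide; open, the fingers measure 114 mm over their backs; the gripper's body (76 mm by 85 mm) begins 54 mm behind the grasp point. The pads swing forward as they close: fully open they stand 13 mm farther back than shut.
Start: joints at [-1.207, 0.353, 1.633, -0, 1.155, -0.002], TCP at [223.559, -583.652, 256.281] pointing down, gripper open.
Joint ranges: [-2.63, 2.63], [-0.92, 2.1], [0.06, 2.66], [-1.3, 4.44], [0, 2.69], [-3.02, 3.02]. Speed limits (rad/s): [2.22, 2.22, 2.79, 3.14, 3.14, 3.14].

INTERFACE

Orientations are given as [roll, pitch, yaw] about the fixed x, y, z axes, in that order (R = Rz(yaw) Ry(pitch) Rx(roll)).
In Python, from rig import r gives the robot as it stands. The module is installed in compiled form; this text tells all that it offers.
- The arm moves only by the tool jog_arm, never from a script. Its argument "deltas" is a list of rows, each an object with "gripper": the gripper command: -1 is fully open, 1 is shut, values between are in proportion; "translation": the shift along the world's x, y, z in units of 10 cm (1.0 is 10 cm), a list of three; "dr": the turn, a rotation vector about the world's x, y, z in units of pi/2 rad (1.0 is pi/2 rad), a list of three. In form: [{"gripper": gripper, "translation": [x, y, z], "dr": [wx, wy, wz]}, ...]. A call has 1 to 12 rows; each row shifts and turns the commanded pose from where the row before left it; what a row does not reach is not made up. A row lasts 1/12 s, in which the tool goes at most 41.7 mm and 7.16 degrees, less where a joint would pass 70% of its speed; a pose out of reach is approached as far as the arm can. A call with a number of a shift or a turn outside -1 to 1 is refused whole. A call with a gripper value outside its range is refused whole. The fingers move at their own pace and stop on an object; "squeeze" is the grip in N (left out, the last holds). Time passes only in rows, so rows that do not move let the fingers close. It gives the time, the measured TCP pose, the force and the opening at its end, in the units of the state.
- r.sense(): the state, without advancing time (a new reading comes with each control period).
- r.grab_frame(name): name is "scene" or "top" or "wrist"; returns the picture (480x640x3 uint8, blue, green, red); there is no depth.
- r.calibration(name): a dict with "mtx" (3x3 intrinsics, pixels), "world_from_camera" (4x4, takes a point from camera to world coordinates). Camera axes: x right, y down, z forward; pixel columns grow to the right and rows downward; lengths in mm; the calibration is good to about 2 mm. A picture is of the moment at which its call begins: read the wrist's pose just before it. calibration takes no time and is no camera call; for the wrist camera it gives the pose at the moment of the call.
- r.sign_off(): hands the job in, once; it reports no verdict.
The state is a dict: "clock": time; "qpos": joint angles; "qvel": joint speeds; "joint_efforts": joint torques, N m; "eef_pos": TCP position; "tcp_rot": TCP orientation; "contact_force": force on the tool from outside, world axes, zero at the start; "wrist_torque": the same for the moment, N m; "opening": opening from 0.0 (shut) to 1.0 (fully open).
Only numpy, scipy, OpenCV 4.12 (cv2) and the standard library are available. Lean on these libraries where they do the work, as an engineer would, in place of code of your own. Each camera call takes 0.05 s, during which the arm holds its last target. There are 200 camera calls.

TASK

Start the orange-marked data logger: lift it out of its dock, hold it upright over the square aluminium plate and push the button in its lower end against the plate until the button is fully in. Then let go of it, leaving it standing upright near the middle of the plate, and leave the blue-marked logger in its dock.

Things in the scene. Friction and masses are not known exactly. Their poses are not given: they have to be found in the camera images.
- orange_logger_mid (a point): Centre, half-way up, of the orange-marked logger: white, round, upright, 95 mm tall, 0.12 kg. Lower body 40 mm in diameter, 45 mm tall, with orange band; above it a neck 26 mm in diameter, 50 mm tall, with orange cap, to be gripped across at any yaw. z axis up. Underside 47.5 mm below this point, shoulder (foot of the neck) 2.5 mm below, neck's centre 22 mm above.
- orange_logger_button (a joint): Travel of the orange logger's end button (dark steel, 16 mm in diameter, in its underside), m: 0 fully out, sticking out 8 mm; 0.008 flush with the underside. It resists with about 6 N and stays where it is pushed; a green pin rises from the logger's top by the same amount. With the button in, the logger stands steadily on its flat underside.
- plate_top (a point): Centre of the upper face of the fixed square aluminium plate, 110 x 110 mm, 8 mm thick, lying on the desk; z axis up.
- blue_logger_mid (a point): Centre (47.5 mm above the underside) of the other logger, same shape with blue band and cap; leave alone. Each logger stands on its own grey dock, a fixed block 70 x 70 x 30 mm, with its button hanging in a 24 mm wide hole in the dock's top, so it lifts straight out.
Mind the look-alikes: they are no part of the job. Leave any pink or yellow look-alike of the part that bears orange_logger_mid alone.

How it is judged:
By the outcome, as a careful person would: the job done as asked, in the order asked, and still so for the second after the job is handed in, with the robot touching nothing.
It also fails if it takes over 38 s, if anything falls off the work surface, if the arm or the gripper's body presses on something with over 40 N, if the wrist force passes 120 N, or if a joint passes its speed limit or range.

## Working session

There is one attempt and no reset: what is moved stays moved. The work goes in short steps, Python scripts to look and compute and a tool call to move; the robot and the scene stay as the last step left them, time stands still between calls to the robot, and variables do not carry over. Pictures are saved under pics/ and viewed, about 8 in all and at most 12, crops included, and the job is handed in when it is done.

Besides the shell and the picture viewer there is one more tool, called after "Call:" as name(argument=value, ...), one argument or row to a line, values as JSON. jog_arm: Moves the arm, as the interface text tells. Shifts and turns lie within -1 to 1; 1 stands for 10 cm of shift or pi/2 rad of turn. Its arguments: {"type":"object","properties":{"deltas":{"type":"array"},"squeeze":{"type":"number"}},"required":["deltas"]}

```bash
mkdir -p pics; python3 - <<'E'
from rig import r
import cv2,numpy as np
s=r.sense();print({k:np.round(v,3).tolist() for k,v in s.items()})
for n in("scene","top"):
    im=r.grab_frame(n);cv2.imwrite(f"pics/{n}0.png",im)
    c=r.calibration(n);print(n,np.round(c["mtx"],1).tolist(),np.round(c["world_from_camera"],3).tolist())
E
```

```text
{'clock': 0.0, 'qpos': [-1.207, 0.354, 1.634, 0.0, 1.155, -0.002], 'qvel': [-0.0, 0.0, 0.001, -0.0, -0.001, -0.0], 'joint_efforts': [0.0, -60.525, -34.207, -0.0, 0.009, 0.0], 'eef_pos': [223.397, -583.222, 255.517], 'tcp_rot': [-3.142, 0.001, -1.205], 'contact_force': [0.229, 0.492, 0.354], 'wrist_torque': [-0.018, -0.002, -0.003], 'opening': 0.997}
scene [[557.0, 0.0, 321.4], [0.0, 557.0, 244.9], [0.0, 0.0, 1.0]] [[-0.886, -0.218, 0.409, 120.954], [-0.463, 0.394, -0.794, 710.445], [0.012, -0.893, -0.45, 536.453], [0.0, 0.0, 0.0, 1.0]]
top [[547.9, 0.0, 320.9], [0.0, 547.9, 236.7], [0.0, 0.0, 1.0]] [[-0.009, -0.995, 0.097, 441.958], [-1.0, 0.01, 0.011, -58.781], [-0.012, -0.097, -0.995, 919.725], [0.0, 0.0, 0.0, 1.0]]
```

View pics/top0.png

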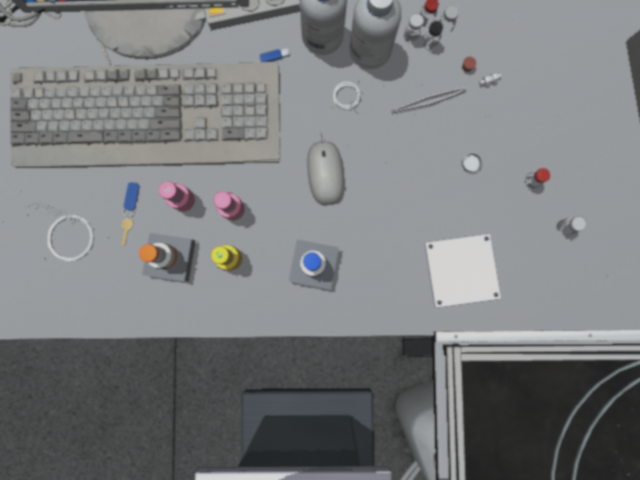

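View pics/scene0.png

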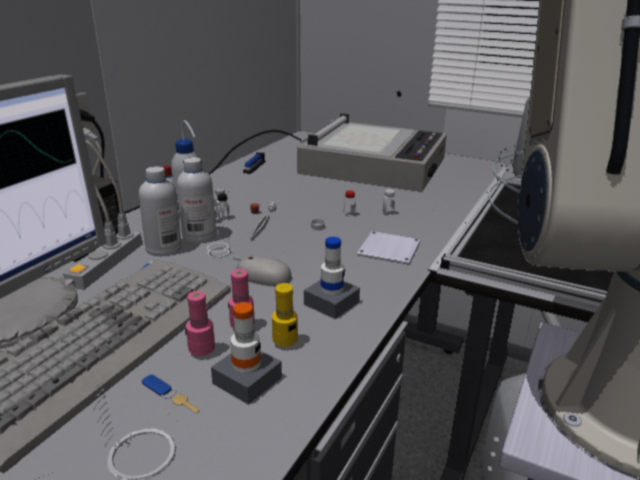

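Candidates in the top view:
- White logger with orange cap: cap at (150,254), on a dock at (168,258). This is the target.
- Blue logger: (312,264), on its dock.
- Yellow look-alike: (226,257).
- Pink look-alikes: (176,195) and (229,205).

The plate is at (463,271). I'll measure next and check the choice in a crop.

```bash
cat > h.py <<'E'
from rig import r
import cv2,numpy as np
def ray(c,p):
    T=c["world_from_camera"];d=T[:3,:3]@np.linalg.solve(c["mtx"],[p[0],p[1],1.]);return T[:3,3],d/np.linalg.norm(d)
def onz(c,p,z):
    o,d=ray(c,p);return o+d*(z-o[2])/d[2]
def tri(rs):
    A=sum(np.eye(3)-np.outer(d,d) for o,d in rs);b=sum((np.eye(3)-np.outer(d,d))@o for o,d in rs);return np.linalg.solve(A,b)
def blobs(im,lo,hi,amin=20):
    m=cv2.inRange(cv2.cvtColor(im,cv2.COLOR_BGR2HSV),lo,hi)
    n,l,s,c=cv2.connectedComponentsWithStats(m)
    return [(c[i].round(1),s[i].tolist()) for i in range(1,n) if s[i][4]>=amin],m
E
python3 - <<'E'
from h import *
a=cv2.imread("pics/top0.png");b=cv2.imread("pics/scene0.png")
for n,im in(("top",a),("scene",b)):
    for nm,lo,hi in(("orange",(5,170,120),(17,255,255)),("blue",(108,170,80),(125,255,255)),("yellow",(24,170,100),(33,255,255)),("pink",(160,80,80),(177,255,255))):
        print(n,nm,[(c.tolist(),s) for c,s in blobs(im,lo,hi,40)[0]])
ct=r.calibration("top")
m=cv2.inRange(a,(175,175,175),(255,255,255));m[:, :400]=0;m[:220]=0;m[325:]=0
k=max(cv2.findContours(m,0,2)[0],key=cv2.contourArea);R=cv2.minAreaRect(k);print(R)
print("plate",[onz(ct,p,8).round(1).tolist() for p in [R[0],*cv2.boxPoints(R)]])
print("dock z30 corners, approx",onz(ct,(170,258),30).round(1))
x=np.hstack([cv2.resize(a[170:300,110:260],None,fx=2.6,fy=2.6),cv2.resize(b[270:400,180:330],None,fx=2.6,fy=2.6)])
cv2.imwrite("pics/crop.png",x)
E
```

```text
top orange [([148.2, 252.9], [141, 246, 16, 15, 185])]
top blue [([312.2, 261.4], [305, 255, 15, 14, 159])]
top yellow []
top pink [([172.8, 194.3], [163, 185, 15, 15, 83]), ([184.3, 201.1], [173, 189, 20, 21, 208]), ([227.3, 203.5], [218, 194, 15, 16, 78]), ([235.4, 210.6], [225, 199, 17, 20, 157])]
scene orange [([242.4, 307.5], [233, 302, 20, 12, 185])]
scene blue [([183.1, 142.3], [176, 140, 16, 6, 65]), ([331.9, 241.4], [326, 237, 14, 11, 111]), ([326.9, 285.1], [322, 281, 13, 9, 51]), ([156.0, 384.6], [143, 376, 27, 18, 274])]
scene yellow [([283.1, 288.5], [276, 283, 16, 12, 147]), ([281.1, 323.7], [273, 313, 23, 26, 234])]
scene pink [([238.0, 281.3], [231, 269, 17, 27, 315]), ([195.1, 304.0], [187, 291, 19, 29, 360]), ([231.4, 309.9], [228, 297, 9, 31, 126]), ([197.2, 337.6], [185, 319, 28, 37, 617])]
((462.88720703125, 270.0173034667969), (66.44898986816406, 65.91680145263672), 81.25383758544922)
plate [[473.1, -283.0, 8.0], [520.0, -222.1, 8.0], [535.7, -330.9, 8.0], [426.8, -343.3, 8.0], [411.3, -235.7, 8.0]]
dock z30 corners, approx [496.2 197.9  30. ]
```

View pics/crop.png

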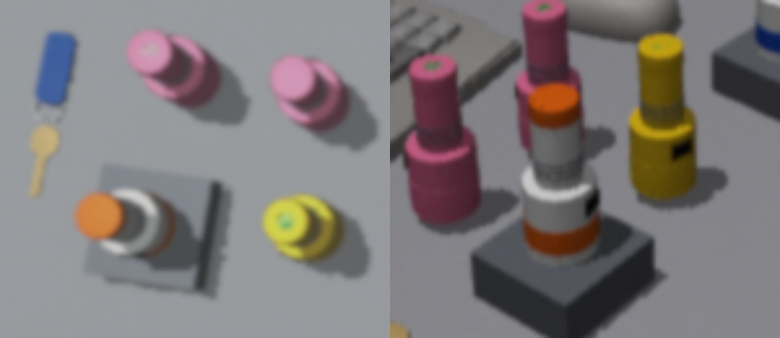

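The crop shows the target at the left of the group: white body, orange band and cap, standing on the grey dock. The yellow and pink ones stand on the bare desk. Orange cap centre is at top (148.5,253) and scene (242.7,305.5).

```bash
python3 - <<'E'
from h import *
ct=r.calibration("top");cs=r.calibration("scene")
print("orange z125",onz(ct,(148.4,253),125).round(1),"tri",tri([ray(ct,(148.4,253)),ray(cs,(242.7,305.5))]).round(1), "scene z125",onz(cs,(242.7,305.5),125).round(1))
print("yellow",onz(ct,(110+288/2.6,170+221/2.6),95).round(1),"pinks",onz(ct,(110+150/2.6,170+52/2.6),95).round(1),onz(ct,(110+293/2.6,170+77/2.6),95).round(1),"blue",onz(ct,(312,261.5),125).round(1))
E
```

```text
orange z125 [498.  202.3 125. ] tri [498.6 201.5 128.8] scene z125 [503.1 197.  125. ]
yellow [496.1 102.3  95. ] pinks [596.5 184.6  95. ] [580.7 100.1  95. ] blue [483.4 -36.4 125. ]
```

Call:
jog_arm(
  deltas=[
    {"gripper": -1, "translation": [0.115, 0.327, 0], "dr": [0, 0, 0]},
    {"gripper": -1, "translation": [0.115, 0.327, 0], "dr": [0, 0, 0]},
    {"gripper": -1, "translation": [0.115, 0.327, 0], "dr": [0, 0, 0]},
    {"gripper": -1, "translation": [0.115, 0.327, 0], "dr": [0, 0, 0]},
    {"gripper": -1, "translation": [0.115, 0.327, 0], "dr": [0, 0, 0]},
    {"gripper": -1, "translation": [0.115, 0.327, 0], "dr": [0, 0, 0]},
    {"gripper": -1, "translation": [0.115, 0.327, 0], "dr": [0, 0, 0]},
    {"gripper": -1, "translation": [0.115, 0.327, 0], "dr": [0, 0, 0]},
    {"gripper": -1, "translation": [0.115, 0.327, 0], "dr": [0, 0, 0]},
    {"gripper": -1, "translation": [0.115, 0.327, 0], "dr": [0, 0, 0]},
    {"gripper": -1, "translation": [0.115, 0.327, 0], "dr": [0, 0, 0]},
    {"gripper": -1, "translation": [0.115, 0.327, 0], "dr": [0, 0, 0]},
  ],
  squeeze=50,
)

```text
clock: 1.1
eef_pos: [361.6, -189.6, 256.2]
tcp_rot: [-3.142, 0.0, -1.205]
contact_force: [1.4, 0.1, 0.2]
opening: 0.999
```

Call:
jog_arm(
  deltas=[
    {"gripper": -1, "translation": [0.115, 0.327, 0], "dr": [0, 0, 0]},
    {"gripper": -1, "translation": [0.115, 0.327, 0], "dr": [0, 0, 0]},
    {"gripper": -1, "translation": [0.115, 0.327, 0], "dr": [0, 0, 0]},
    {"gripper": -1, "translation": [0.115, 0.327, 0], "dr": [0, 0, 0]},
    {"gripper": -1, "translation": [0.115, 0.327, 0], "dr": [0, 0, 0]},
    {"gripper": -1, "translation": [0.115, 0.327, 0], "dr": [0, 0, 0]},
    {"gripper": -1, "translation": [0.115, 0.327, 0], "dr": [0, 0, 0]},
    {"gripper": -1, "translation": [0.115, 0.327, 0], "dr": [0, 0, 0]},
    {"gripper": -1, "translation": [0.115, 0.327, 0], "dr": [0, 0, 0]},
    {"gripper": -1, "translation": [0.115, 0.327, 0], "dr": [0, 0, 0]},
    {"gripper": -1, "translation": [0.115, 0.327, 0], "dr": [0, 0, 0]},
    {"gripper": -1, "translation": [0.115, 0.327, 0], "dr": [0, 0, 0]},
    {"gripper": -1, "translation": [0, 0, 0], "dr": [0, 0, 0]},
  ],
)

```text
$.deltas: bad value
```

Thirteen rows in that call, so it was refused; I'll send 12.

Call:
jog_arm(
  deltas=[
    {"gripper": -1, "translation": [0.115, 0.327, 0], "dr": [0, 0, 0]},
    {"gripper": -1, "translation": [0.115, 0.327, 0], "dr": [0, 0, 0]},
    {"gripper": -1, "translation": [0.115, 0.327, 0], "dr": [0, 0, 0]},
    {"gripper": -1, "translation": [0.115, 0.327, 0], "dr": [0, 0, 0]},
    {"gripper": -1, "translation": [0.115, 0.327, 0], "dr": [0, 0, 0]},
    {"gripper": -1, "translation": [0.115, 0.327, 0], "dr": [0, 0, 0]},
    {"gripper": -1, "translation": [0.115, 0.327, 0], "dr": [0, 0, 0]},
    {"gripper": -1, "translation": [0.115, 0.327, 0], "dr": [0, 0, 0]},
    {"gripper": -1, "translation": [0.115, 0.327, 0], "dr": [0, 0, 0]},
    {"gripper": -1, "translation": [0.115, 0.327, 0], "dr": [0, 0, 0]},
    {"gripper": -1, "translation": [0.115, 0.327, 0], "dr": [0, 0, 0]},
    {"gripper": -1, "translation": [0, 0, 0], "dr": [0, 0, 0]},
  ],
)

```text
clock: 2.1
eef_pos: [489.8, 173.3, 256.2]
tcp_rot: [-3.139, 0.001, -1.202]
contact_force: [-0.6, -0.6, -0.0]
opening: 1.002
```

```bash
python3 - <<'E'
from h import *
s=r.sense();print(s["eef_pos"],s["clock"],s["qpos"])
c=r.calibration("wrist");im=r.grab_frame("wrist");cv2.imwrite("pics/w1.png",im)
print(c["world_from_camera"].round(3).tolist(),c["mtx"].round(0).tolist())
for p,q in blobs(im,(5,170,100),(17,255,255),40)[0]: print(p,q,onz(c,p,125).round(1))
E
```

```text
[489.84833888 173.25641261 256.24875731] 2.1 [3.36123220e-01 1.87881904e-01 1.85808152e+00 1.75242483e-03
 1.09343824e+00 1.53779916e+00]
[[0.36, -0.888, -0.286, 563.566], [-0.933, -0.344, -0.108, 201.266], [-0.002, 0.305, -0.952, 374.065], [0.0, 0.0, 0.0, 1.0]] [[339.0, 0.0, 325.0], [0.0, 339.0, 242.0], [0.0, 0.0, 1.0]]
[293.8 215.8] [277, 200, 34, 33, 850] [499.9 202.6 125. ]
```

View pics/w1.png

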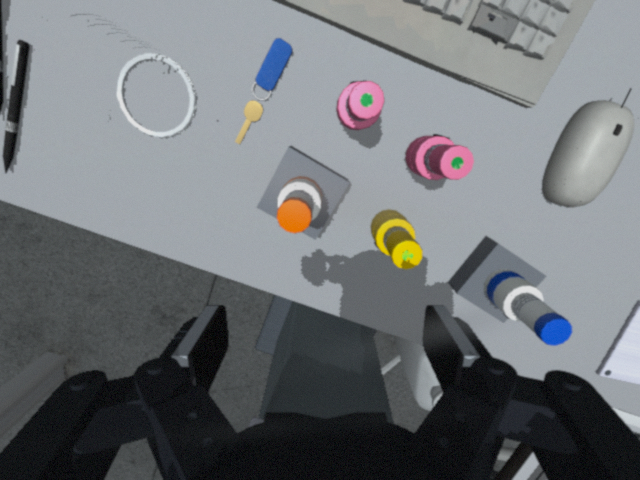

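The wrist view confirms the orange cap at (294,216), clear of the yellow one at (406,255). It works out to (500,202.5), which agrees with the first two views, so I go down.

Call:
jog_arm(
  deltas=[
    {"gripper": -1, "translation": [0.097, 0.292, 0], "dr": [0, 0, 0]},
    {"gripper": -1, "translation": [0, 0, 0], "dr": [0, 0, 0]},
    {"gripper": -1, "translation": [0, 0, -0.3], "dr": [0, 0, 0]},
    {"gripper": -1, "translation": [0, 0, -0.3], "dr": [0, 0, 0]},
    {"gripper": -1, "translation": [0, 0, -0.3], "dr": [0, 0, 0]},
    {"gripper": -1, "translation": [0, 0, -0.2], "dr": [0, 0, 0]},
    {"gripper": -1, "translation": [0, 0, -0.2], "dr": [0, 0, 0]},
    {"gripper": -1, "translation": [0, 0, -0.2], "dr": [0, 0, 0]},
    {"gripper": -1, "translation": [0, 0, 0], "dr": [0, 0, 0]},
  ],
)

```text
clock: 2.9
eef_pos: [495.2, 195.7, 103.0]
tcp_rot: [3.135, -0.0, -1.206]
contact_force: [-1.3, -0.2, 0.3]
opening: 0.998
```

```bash
python3 - <<'E'
from h import *
s=r.sense();print(s["eef_pos"],s["clock"],s["contact_force"])
im=r.grab_frame("wrist");cv2.imwrite("pics/w2.png",im)
E
```

```text
[495.15003783 195.68964423 102.96792755] 2.9 [-1.25289872 -0.22796236  0.29837255]
```

View pics/w2.png

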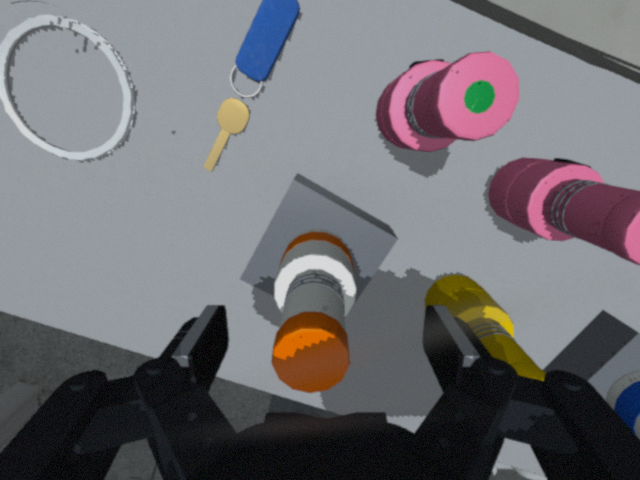

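The neck sits slightly left of the jaw centre (312 against 326), which matches the position shortfall reported. I'll correct and then close.

Call:
jog_arm(
  deltas=[
    {"gripper": -1, "translation": [0.045, 0.068, 0.032], "dr": [0, 0, 0]},
    {"gripper": -1, "translation": [0, 0, 0], "dr": [0, 0, 0]},
    {"gripper": -1, "translation": [0, 0, 0], "dr": [0, 0, 0]},
  ],
)

```text
clock: 3.2
eef_pos: [503.7, 205.1, 111.2]
tcp_rot: [-3.138, 0.0, -1.205]
contact_force: [-0.5, -0.4, -0.7]
opening: 0.998
```

Call:
jog_arm(
  deltas=[
    {"gripper": -1, "translation": [-0.04, -0.025, -0.05], "dr": [0, 0, 0]},
    {"gripper": -1, "translation": [0, 0, 0], "dr": [0, 0, 0]},
    {"gripper": -1, "translation": [0, 0, 0], "dr": [0, 0, 0]},
    {"gripper": -1, "translation": [0, 0, 0], "dr": [0, 0, 0]},
  ],
)

```text
clock: 3.53
eef_pos: [498.1, 201.8, 104.6]
tcp_rot: [3.142, -0.0, -1.205]
contact_force: [0.3, -0.0, 0.3]
opening: 0.999
```

Call:
jog_arm(
  deltas=[
    {"gripper": 1, "translation": [0, 0, 0], "dr": [0, 0, 0]},
    {"gripper": 1, "translation": [0, 0, 0], "dr": [0, 0, 0]},
    {"gripper": 1, "translation": [0, 0, 0], "dr": [0, 0, 0]},
    {"gripper": 1, "translation": [0, 0, 0], "dr": [0, 0, 0]},
    {"gripper": 1, "translation": [0, 0, 0], "dr": [0, 0, 0]},
    {"gripper": 1, "translation": [0, 0, 0], "dr": [0, 0, 0]},
    {"gripper": 1, "translation": [0, 0, 0], "dr": [0, 0, 0]},
    {"gripper": 1, "translation": [0, 0, 0], "dr": [0, 0, 0]},
    {"gripper": 1, "translation": [0, 0, 0], "dr": [0, 0, 0]},
    {"gripper": 1, "translation": [0, 0, 0], "dr": [0, 0, 0]},
  ],
  squeeze=60,
)

```text
clock: 4.37
eef_pos: [498.3, 202.1, 104.6]
tcp_rot: [-3.141, 0.0, -1.205]
contact_force: [-0.5, 1.3, 4.5]
opening: 0.288
```

Call:
jog_arm(
  deltas=[
    {"gripper": 1, "translation": [0, 0, 0.05], "dr": [0, 0, 0]},
    {"gripper": 1, "translation": [0, 0, 0.1], "dr": [0, 0, 0]},
    {"gripper": 1, "translation": [0, 0, 0.2], "dr": [0, 0, 0]},
    {"gripper": 1, "translation": [0, 0, 0.3], "dr": [0, 0, 0]},
    {"gripper": 1, "translation": [0, 0, 0.3], "dr": [0, 0, 0]},
    {"gripper": 1, "translation": [0, 0, 0.3], "dr": [0, 0, 0]},
    {"gripper": 1, "translation": [0, 0, 0.2], "dr": [0, 0, 0]},
    {"gripper": 1, "translation": [0, 0, 0.1], "dr": [0, 0, 0]},
    {"gripper": 1, "translation": [0, 0, 0], "dr": [0, 0, 0]},
    {"gripper": 1, "translation": [0, 0, 0], "dr": [0, 0, 0]},
  ],
)

```text
clock: 5.2
eef_pos: [498.0, 201.8, 259.2]
tcp_rot: [-3.142, -0.0, -1.205]
contact_force: [-0.1, 0.5, -2.2]
opening: 0.287
```

```bash
python3 - <<'E'
from h import *
s=r.sense();print(s["eef_pos"],s["clock"],s["contact_force"],s["opening"])
a=r.grab_frame("wrist");b=r.grab_frame("scene")
cv2.imwrite("pics/w3.png",np.hstack([a[100:480,120:520],b[120:500,100:500] if b.shape[0]>=500 else b[100:480,100:500]]))
E
```

```text
[498.01186385 201.79197853 259.24023128] 5.2 [-0.12181795  0.45389544 -2.22126337] 0.28658106973339487
```

View pics/w3.png

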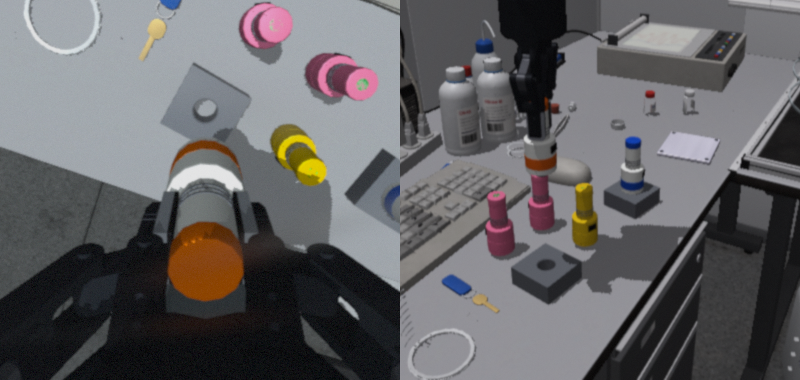

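The logger is held upright with its dock empty, and the neighbours are untouched. Next I carry it to above the plate.

Call:
jog_arm(
  deltas=[
    {"gripper": 1, "translation": [-0.005, -0.1, 0], "dr": [0, 0, 0]},
    {"gripper": 1, "translation": [-0.01, -0.2, 0], "dr": [0, 0, 0]},
    {"gripper": 1, "translation": [-0.015, -0.25, 0], "dr": [0, 0, 0]},
    {"gripper": 1, "translation": [-0.015, -0.25, 0], "dr": [0, 0, 0]},
    {"gripper": 1, "translation": [-0.015, -0.25, 0], "dr": [0, 0, 0]},
    {"gripper": 1, "translation": [-0.015, -0.25, 0], "dr": [0, 0, 0]},
    {"gripper": 1, "translation": [-0.015, -0.25, 0], "dr": [0, 0, 0]},
    {"gripper": 1, "translation": [-0.015, -0.25, 0], "dr": [0, 0, 0]},
    {"gripper": 1, "translation": [-0.015, -0.25, 0], "dr": [0, 0, 0]},
    {"gripper": 1, "translation": [-0.01, -0.25, 0], "dr": [0, 0, 0]},
    {"gripper": 1, "translation": [-0.01, -0.25, 0], "dr": [0, 0, 0]},
    {"gripper": 1, "translation": [-0.01, -0.25, 0], "dr": [0, 0, 0]},
  ],
)

```text
clock: 6.3
eef_pos: [482.1, -79.7, 258.3]
tcp_rot: [3.14, 0.001, -1.205]
contact_force: [-0.2, 0.6, -1.7]
opening: 0.28
```

Call:
jog_arm(
  deltas=[
    {"gripper": 1, "translation": [-0.01, -0.25, 0], "dr": [0, 0, 0]},
    {"gripper": 1, "translation": [-0.01, -0.25, 0], "dr": [0, 0, 0]},
    {"gripper": 1, "translation": [-0.01, -0.25, 0], "dr": [0, 0, 0]},
    {"gripper": 1, "translation": [-0.01, -0.25, 0], "dr": [0, 0, 0]},
    {"gripper": 1, "translation": [-0.01, -0.25, 0], "dr": [0, 0, 0]},
    {"gripper": 1, "translation": [-0.01, -0.25, 0], "dr": [0, 0, 0]},
    {"gripper": 1, "translation": [-0.01, -0.25, 0], "dr": [0, 0, 0]},
    {"gripper": 1, "translation": [-0.01, -0.2, 0], "dr": [0, 0, 0]},
    {"gripper": 1, "translation": [-0.01, -0.1, 0], "dr": [0, 0, 0]},
    {"gripper": 1, "translation": [0, 0, 0], "dr": [0, 0, 0]},
    {"gripper": 1, "translation": [0, 0, 0], "dr": [0, 0, 0]},
    {"gripper": 1, "translation": [0, 0, 0], "dr": [0, 0, 0]},
  ],
)

```text
clock: 7.3
eef_pos: [473.9, -282.1, 259.0]
tcp_rot: [3.141, 0.001, -1.205]
contact_force: [0.8, 0.7, -0.6]
opening: 0.287
```

Call:
jog_arm(
  deltas=[
    {"gripper": 1, "translation": [0, 0, -0.1], "dr": [0, 0, 0]},
    {"gripper": 1, "translation": [0, 0, -0.2], "dr": [0, 0, 0]},
    {"gripper": 1, "translation": [0, 0, -0.25], "dr": [0, 0, 0]},
    {"gripper": 1, "translation": [0, 0, -0.25], "dr": [0, 0, 0]},
    {"gripper": 1, "translation": [0, 0, -0.25], "dr": [0, 0, 0]},
    {"gripper": 1, "translation": [0, 0, -0.25], "dr": [0, 0, 0]},
    {"gripper": 1, "translation": [0, 0, -0.17], "dr": [0, 0, 0]},
    {"gripper": 1, "translation": [0, 0, -0.1], "dr": [0, 0, 0]},
    {"gripper": 1, "translation": [0, 0, 0], "dr": [0, 0, 0]},
    {"gripper": 1, "translation": [0, 0, 0], "dr": [0, 0, 0]},
    {"gripper": 1, "translation": [0, 0, 0], "dr": [0, 0, 0]},
  ],
)

```text
clock: 8.22
eef_pos: [475.0, -283.1, 103.4]
tcp_rot: [-3.141, -0.001, -1.205]
contact_force: [-0.3, -0.7, -1.4]
opening: 0.287
```

```bash
python3 - <<'E'
from h import *
s=r.sense();print(s["eef_pos"],s["clock"],s["contact_force"],s["opening"])
a=r.grab_frame("wrist");b=r.grab_frame("scene")
cv2.imwrite("pics/w4.png",np.hstack([a[100:480,120:520],cv2.resize(b[160:280,330:450],(380,380))]))
E
```

```text
[ 474.9744794  -283.13637113  103.44042844] 8.2167 [-0.31531599 -0.69733787 -1.36550479] 0.2868699592931231
```

View pics/w4.png

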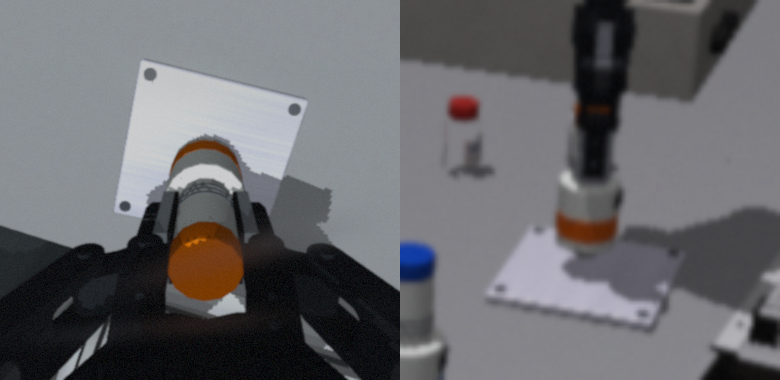

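The logger is upright over the middle of the plate, with the button still about 12 mm up. I'll press in small steps and watch the force.

Call:
jog_arm(
  deltas=[
    {"gripper": 1, "translation": [0, 0, -0.03], "dr": [0, 0, 0]},
    {"gripper": 1, "translation": [0, 0, -0.03], "dr": [0, 0, 0]},
    {"gripper": 1, "translation": [0, 0, -0.03], "dr": [0, 0, 0]},
    {"gripper": 1, "translation": [0, 0, -0.03], "dr": [0, 0, 0]},
    {"gripper": 1, "translation": [0, 0, -0.02], "dr": [0, 0, 0]},
    {"gripper": 1, "translation": [0, 0, -0.02], "dr": [0, 0, 0]},
    {"gripper": 1, "translation": [0, 0, 0], "dr": [0, 0, 0]},
    {"gripper": 1, "translation": [0, 0, 0], "dr": [0, 0, 0]},
  ],
)

```text
clock: 8.98
eef_pos: [474.2, -283.1, 86.3]
tcp_rot: [3.141, 0.0, -1.205]
contact_force: [0.8, -0.7, -0.3]
opening: 0.29
```

Call:
jog_arm(
  deltas=[
    {"gripper": 1, "translation": [0, 0, -0.01], "dr": [0, 0, 0]},
    {"gripper": 1, "translation": [0, 0, -0.01], "dr": [0, 0, 0]},
    {"gripper": 1, "translation": [0, 0, -0.01], "dr": [0, 0, 0]},
  ],
)

```text
clock: 9.23
eef_pos: [474.3, -283.1, 83.6]
tcp_rot: [-3.142, -0.0, -1.205]
contact_force: [-1.2, -0.1, 4.7]
opening: 0.289
```

Call:
jog_arm(
  deltas=[
    {"gripper": 1, "translation": [0, 0, -0.01], "dr": [0, 0, 0]},
    {"gripper": 1, "translation": [0, 0, -0.01], "dr": [0, 0, 0]},
    {"gripper": 1, "translation": [0, 0, 0], "dr": [0, 0, 0]},
  ],
)

```text
clock: 9.48
eef_pos: [474.4, -283.1, 82.6]
tcp_rot: [-3.141, -0.0, -1.205]
contact_force: [-3.9, 2.2, 19.5]
opening: 0.292
```

19.5 N at the predicted flush height of 82.6 mm suggests the button is fully in. I'll check the green pin in the image.

```bash
python3 - <<'E'
from h import *
s=r.sense();print(s["eef_pos"],s["clock"],s["contact_force"],s["opening"])
a=r.grab_frame("wrist");b=r.grab_frame("scene")
cv2.imwrite("pics/w5.png",np.hstack([cv2.resize(a[280:430,250:400],(390,390)),cv2.resize(b[180:260,360:440],(390,390),interpolation=cv2.INTER_CUBIC)]))
E
```

```text
[ 474.4175983  -283.1131252    82.61355844] 9.4833 [-3.88072388  2.17672407 19.48933289] 0.2920588413579485
```

View pics/w5.png

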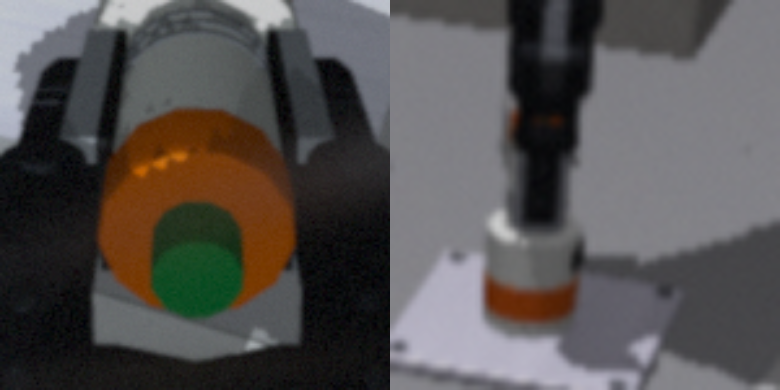

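The green pin is well up and the underside rests on the plate. I'll relax the push slightly, open and retreat straight up.

Call:
jog_arm(
  deltas=[
    {"gripper": 1, "translation": [0, 0, 0.008], "dr": [0, 0, 0]},
    {"gripper": 1, "translation": [0, 0, 0], "dr": [0, 0, 0]},
    {"gripper": 0.2, "translation": [0, 0, 0], "dr": [0, 0, 0]},
    {"gripper": 0, "translation": [0, 0, 0], "dr": [0, 0, 0]},
    {"gripper": -0.3, "translation": [0, 0, 0], "dr": [0, 0, 0]},
    {"gripper": -0.6, "translation": [0, 0, 0], "dr": [0, 0, 0]},
    {"gripper": -1, "translation": [0, 0, 0], "dr": [0, 0, 0]},
    {"gripper": -1, "translation": [0, 0, 0], "dr": [0, 0, 0]},
    {"gripper": -1, "translation": [0, 0, 0], "dr": [0, 0, 0]},
    {"gripper": -1, "translation": [0, 0, 0], "dr": [0, 0, 0]},
    {"gripper": -1, "translation": [0, 0, 0], "dr": [0, 0, 0]},
  ],
  squeeze=20,
)

```text
clock: 10.5
eef_pos: [474.3, -283.0, 82.3]
tcp_rot: [3.142, -0.0, -1.205]
contact_force: [-0.3, 0.4, 0.3]
opening: 0.998
```

Call:
jog_arm(
  deltas=[
    {"gripper": -1, "translation": [0, 0, 0.05], "dr": [0, 0, 0]},
    {"gripper": -1, "translation": [0, 0, 0.1], "dr": [0, 0, 0]},
    {"gripper": -1, "translation": [0, 0, 0.2], "dr": [0, 0, 0]},
    {"gripper": -1, "translation": [0, 0, 0.3], "dr": [0, 0, 0]},
    {"gripper": -1, "translation": [0, 0, 0.3], "dr": [0, 0, 0]},
    {"gripper": -1, "translation": [0, 0, 0.3], "dr": [0, 0, 0]},
    {"gripper": -1, "translation": [0, 0, 0.3], "dr": [0, 0, 0]},
    {"gripper": -1, "translation": [0, 0, 0.15], "dr": [0, 0, 0]},
    {"gripper": -1, "translation": [0, 0, 0], "dr": [0, 0, 0]},
    {"gripper": -1, "translation": [0, 0, 0], "dr": [0, 0, 0]},
    {"gripper": -1, "translation": [0, 0, 0], "dr": [0, 0, 0]},
  ],
)

```text
clock: 11.42
eef_pos: [473.8, -282.8, 251.9]
tcp_rot: [3.141, 0.001, -1.205]
contact_force: [-0.8, -0.4, 0.3]
opening: 1.004
```

```bash
python3 - <<'E'
from h import *
s=r.sense();print(s["eef_pos"],s["clock"],s["contact_force"])
c=r.calibration("wrist");a=r.grab_frame("wrist");b=r.grab_frame("scene")
cs=r.calibration("scene")
for n,cc,im in(("w",c,a),("s",cs,b)):
  for nm,lo,hi in(("green",(45,120,50),(80,255,255)),("orange",(5,170,100),(17,255,255))):
    for p,q in blobs(im,lo,hi,15)[0]: print(n,nm,p,q,onz(cc,p,103).round(1))
cv2.imwrite("pics/w6.png",np.hstack([a[60:460,150:550],cv2.resize(b[170:290,320:440],(400,400),interpolation=cv2.INTER_CUBIC)]))
E
```

```text
[ 473.76306896 -282.76393165  251.92728849] 11.4167 [-0.77880965 -0.43408071  0.2745636 ]
w green [325.7 234.1] [320, 228, 13, 13, 142] [ 473.9 -283.1  103. ]
w orange [325.6 230. ] [311, 217, 31, 29, 499] [ 477.2 -281.8  103. ]
s orange [390.2 205.2] [385, 202, 12, 7, 59] [ 474.8 -278.   103. ]
s orange [384.7 241.6] [381, 239, 10, 6, 35] [ 422.9 -118.2  103. ]
```

View pics/w6.png

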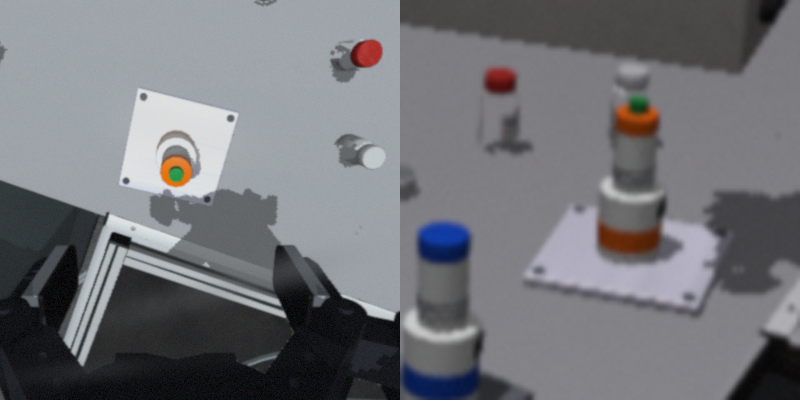

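It stands upright about 1 mm from the plate's centre, with the pin about 8 mm up and the blue logger still in its dock.

```bash
python3 -c "
from rig import r
print(r.sign_off())"
```

```text
the job is handed in; nothing more can be done
None
```

The orange logger is started and standing upright on the plate, and I handed the job in at about 11.5 s of the 38 s allowed. I lifted it from its dock, carried it over the other loggers, and pressed its button against the plate. Then I let go and moved the gripper straight up.

**Button:** the force reached about 19.5 N at the flush height I had worked out, well above the button's 6 N. The green pin stands about 8 mm out of the top, judged by eye from the camera image.

**Position:** the pin was measured at (474, −283) mm, about 1 mm from the plate centre at (473, −283).

**Other loggers:** the last picture shows the blue logger standing as before, and I never went near it except to pass over. The yellow and pink ones were undisturbed when I lifted the orange one; I did not look at them again after that.

**Disagreements:**
- One move call was refused because it had 13 rows, so I resent it with 12.
- The arm read up to 7 mm off target before it settled at the grasp, and I corrected for that before closing.
- The scene camera alone put the loggers about 5 mm from where the top and wrist cameras did.

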